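# Hang a salvaged wall lamp on the display panel and tug-test it

## Task

Hang the wall lamp on the screw of the white display panel by the keyhole in its back: pass the screw's head through the wide part, back close to the panel, and let the lamp down until the shank sits at the top of the slot. While you still hold it, ease off so that the screw only carries the lamp, then tug it straight down gently, not leaning it on the panel, with about a kilogram's pull (10 N) for about a second, to be sure it is held. Let go and leave it hanging plumb; treat lamp, panel and screw gently and leave the tape roll, brass lamp foot and jar where they are.

Things in the scene. Friction and masses are not known exactly. Their poses are not given: they have to be found in the camera images.
- lamp_grip (a point): Grip centre of the wall lamp (0.21-0.29 kg), 95 mm above its underside; it stands upright on the bench, centre of mass below the grip. x runs from shade to back, y across, z up. The grip is on a flat-sided brass bar along x, 16 mm wide (y), 20 mm high, clear for 35 mm either way along x: grip across y from above.
- lamp_shade (a point): Centre of the rim of the lamp's turquoise bell shade, level with the lamp's underside, 75 mm in front (-x) of the grip and 95 mm below it; 84 mm wide at the rim, 70 mm high. Axes as lamp_grip.
- lamp_keyhole (a point): Centre of the keyhole's wide part, in the flat rear face of the lamp's back box (dark, hollow, 90 mm wide, 25 mm deep, top 25 mm above the grip): 60 mm behind (+x) the grip, 35 mm below it. The wide part is 18 mm wide and high, corners sloped, in a sheet 4 mm thick with 17 mm of hollow inside. A 9 mm wide slot leads straight up from it. Axes as lamp_grip.
- lamp_seat (a point): Where the axis of the screw's shank lies in the plane of the lamp's rear face when the lamp hangs fully home at the top of the slot: 22.5 mm above lamp_keyhole, 60 mm behind the grip and 12.5 mm below it. Axes as lamp_grip. A lamp leant on the panel rubs, and the panel then carries part of a downward pull.
- screw: Steel washer-head screw in the display panel, rigid; origin where its axis leaves the panel's front face. It stands out along its own -x (level); z is up, y along the panel. Shank 6 mm thick, 7 mm long up to the head; head 15 mm across, 5 mm thick, edge sloped, its end 12 mm from the panel. A hung lamp's x axis lies along the screw's x axis.
- board: White panel fixed on the bench on two wooden feet: 320 mm along y, 18 mm thick (x), top 247 mm high, front to -x. Origin at bench height under its middle. The screw is at 205 mm height, 40 mm to -y, under a strip of blue tape; a grey outlet (75 mm square, 15 mm proud) is at 90 mm to +y, 150 mm high. Feet reach 75 mm forward, 30 mm high.
- roll_center (a point): Centre of a blue tape roll, 110 mm across, 24 mm high, lying flat on the bench; leave it alone.
- candle_center (a point): Centre of a brass table lamp foot, 84 mm across and 150 mm high, standing on the bench; leave it alone.
- jar_center (a point): Centre of an amber jar with a steel cap, 60 mm across, 75 mm high, standing on the bench; leave it alone.
Not all that is in view belongs to the job. There is more than one size of the part that bears lamp_grip; the job needs the largest.

How it is judged (in metres and radians):
On the way, in this order (a step that is already met when the one before it is completed fails the run):
1. the lamp is on the screw: head through the keyhole, shank home at the top of the slot (within 3 mm), still held, the screw carrying the lamp (more than 1 N) but not pulled yet (under 7 N) (x of lamp_seat in the frame of screw above -0.0055 m and z of lamp_seat in the frame of screw between -0.004 and 0.003 m and y of lamp_seat in the frame of screw between -0.003 and 0.003 m and contact force between screw and lamp between 1 and 7 N and contact force between the fingers and lamp above 1 N), for 0.2 s.
2. still held and still home, the lamp is tugged down: the screw itself takes more than 8 N (rubbing on the panel takes some of the pull) for 0.5 s (x of lamp_seat in the frame of screw above -0.0055 m and z of lamp_seat in the frame of screw below 0.003 m and contact force between screw and lamp above 8 N and contact force between the fingers and lamp above 1 N), for 0.5 s.
At the end, for the whole second after the job is handed in: The lamp hangs free and at rest on the screw, released: its seat point within 3 mm of the screw's axis sideways and in height (up to 4 mm low), rear face within 5.5 mm of the panel (so behind the head), upright within 0.12 rad; roll, lamp foot and jar within 15 mm of where they stood (x of lamp_seat in the frame of screw between -0.0055 and 0.003 m and z of lamp_seat in the frame of screw between -0.004 and 0.003 m and y of lamp_seat in the frame of screw between -0.003 and 0.003 m and angle between lamp_seat's own z axis and vertical below 0.12 rad and linear speed of lamp below 0.02 m/s and contact force between the fingers and lamp below 0.1 N and distance of each of roll_center, candle_center, jar_center from where it was at the start of the episode below 0.015 m); the robot touches nothing.
It fails at once if the lamp is pulled on the screw with more than 16 N (weight and pull together) (contact force between screw and lamp above 16 N).
It fails at once if the lamp bears on the panel and its screw with more than 24 N, all contacts added up (contact force between board and lamp above 24 N).
It fails at once if the tape roll, lamp foot or jar is moved by more than 15 mm (distance of any of roll_center, candle_center, jar_center from where it was at the start of the episode above 0.015 m).
It also fails if it takes over 72 s, if anything falls off the work surface, if the arm or the gripper's body presses on something with over 40 N, if the wrist force passes 120 N, or if a joint passes its speed limit or range.

## Robot

A 7-joint arm with a two-finger parallel gripper is mounted at the origin on the work surface. World frame = base frame: x ahead of the robot, y to its left, z up, the work surface at z = 0. Lengths are in m, angles in degrees, forces in N, time in s.
With the tool pointing down it reaches from about 0.425 to 0.875 m from the base axis. Payload 4.7 kg.
Tool frame: the origin (TCP) lies between the finger pads; the fingertips stand 17 mm ahead of it and the grasp point (between the pads) lies 2 mm behind it; z points along the fingers, y is the line along which they close (so a half turn about z gives the same grasp; the last joint's range is limited). The gripper opens to 87 mm and grips with 3 to 60 N. Pads are 19 mm wide; open, the fingers measure 117 mm over their backs; the gripper's body (75 mm by 190 mm) begins 51 mm behind the grasp point.
Start: joints at [-68.577, 18.392, -4.016, 83.108, 1.295, 78.541, -3.26], TCP at [0.229, 0.608, 0.207] pointing down, gripper open.
Joint ranges: [-163.93, 163.93], [-17.29, 119.83], [-79.2, 71.16], [3.27, 140.29], [-89.18, 269.18], [5.43, 117.66], [-154.24, 154.24]. Speed limits (degrees/s): [147.25, 147.25, 180, 180, 180, 180, 180].

## Interface

Orientations are given as [roll, pitch, yaw] about the fixed x, y, z axes, in that order (R = Rz(yaw) Ry(pitch) Rx(roll)).
In Python, from cell import env, cams gives the robot as it stands.
- The arm moves only by the shell command python3 -m pendant 'ROWS' [FORCE]. ROWS is JSON, a list of rows, each an object of numbers: "tx", "ty", "tz": the shift along the tool's x, y, z each as a share of 0.05 m, from -1 to 1; "spin": the turn about the tool's z as a share of 4 degrees, from -1 to 1; "claw": the closure, from 0 (fully open) to 1 (shut). A call has 1 to 10 rows; each row shifts and turns the commanded pose from where the row before left it, along the tool's axes as they then stand; what a row does not reach is not made up. A row lasts 1/8 s, in which the tool goes at most 62.5 mm and 10.7 degrees, less where a joint would pass 70% of its speed; a pose out of reach is approached as far as the arm can. A call with a number of a shift or a turn outside -1 to 1 is refused whole. A call with a gripper value outside its range is refused whole. The fingers move at their own pace and stop on an object; FORCE is the grip in N (left out, the last holds). Time passes only in rows, so rows that do not move let the fingers close. It gives the time, the measured TCP pose, the force, the opening and the grip force at its end, in the units of the state.
- env.get_obs(): the state, without advancing time (a new reading comes with each control period).
- cams.read_camera(name): name is "side" or "top" or "wrist"; returns the picture (400x640x3 uint8, red, green, blue); there is no depth.
- cams.camera_info(name): a dict with "fx", "fy", "cx", "cy" (pixels), "k1" (the pictures are not rectified: a ray, as slopes to the right and down, at radius r is drawn at 1 + k1 r^2 times it, then the intrinsics apply), "rvec" (rotation vector, rad) and "tvec" (3), from world to camera coordinates, as OpenCV has them. Camera axes: x right, y down, z forward; pixel columns grow to the right and rows downward; lengths in m; the calibration is good to about 2 mm. A picture is of the moment at which its call begins: read the wrist's pose just before it. camera_info takes no time and is no camera call; for the wrist camera it gives the pose at the moment of the call.
- env.sign_off(): hands the job in; it is judged then, once.
The state is a dict: "time_s": time; "qpos": joint angles; "joint_velocities": joint speeds; "effort": joint torques, N m; "tool_pos": TCP position; "tool_rot": TCP orientation; "force": force on the tool from outside, world axes, zero at the start; "wrist_torque": the same for the moment, N m; "grip_width": finger opening in m; "grasp_force": force on a finger pad.
Only numpy, scipy, OpenCV 4.12 (cv2) and the standard library are available. Lean on these libraries where they do the work, as an engineer would, in place of code of your own. Each camera call takes 0.05 s, during which the arm holds its last target. There are 200 camera calls.

## Working session

There is one attempt and no reset: what is moved stays moved. The work goes in short steps, Python scripts to look and compute and a shell command to move; the robot and the scene stay as the last step left them, time stands still between calls to the robot, and variables do not carry over. Pictures are saved under pics/ and viewed, at most 10 in all, crops included, and the job is handed in when it is done.

```bash
ls; mkdir -p pics; python3 - <<'E'
from cell import env,cams
import cv2
print(env.get_obs())
for n in("side","top","wrist"):
    print(n,cams.camera_info(n)); cv2.imwrite(f"pics/{n}0.png",cams.read_camera(n)[...,::-1])
a=cv2.imread("pics/side0.png");b=cv2.imread("pics/top0.png")
E
```

```text
pics
{'time_s': 0.0, 'qpos': array([-68.57521591,  18.43797052,  -4.01454976,  83.17559313,
         1.29561482,  78.54080135,  -3.2582306 ]), 'joint_velocities': array([ 0.03648265,  0.07954323, -0.08507493, -0.01103709,  0.02993271,
        0.02164807,  0.06339867]), 'effort': array([-7.40653354e-05, -4.91301441e+01, -4.03882088e-01, -3.12529385e+01,
       -6.39981357e-02,  4.37835208e-02,  1.47716569e-04]), 'tool_pos': array([0.22873249, 0.60779541, 0.20556771]), 'tool_rot': array([-1.79890909e+02,  6.72410650e-03,  1.59385948e+02]), 'force': array([ 0.54856952,  0.44261157, -0.41567975]), 'wrist_torque': array([-0.04361233, -0.01239577,  0.01213448]), 'grasp_force': 0.0, 'grip_width': 0.0871569808214688}
side {'fx': 388.69940222036917, 'fy': 388.69940222036917, 'cx': 321.495384693465, 'cy': 193.70752366284148, 'k1': -0.06727382478811052, 'rvec': array([ 2.35231647, -0.50735156,  0.19808094]), 'tvec': array([-0.56311163,  0.17457141,  0.96657762])}
top {'fx': 426.4693948890654, 'fy': 426.4693948890654, 'cx': 315.1895598380889, 'cy': 201.94113140586444, 'k1': -0.07106312063936032, 'rvec': array([ 2.1396844 , -2.18235454,  0.15453282]), 'tvec': array([-0.13822644,  0.56328546,  1.30035734])}
wrist {'fx': 313.2176455121779, 'fy': 313.2176455121779, 'cx': 319.27587309831347, 'cy': 197.20785769286917, 'k1': -0.057029596241938846, 'rvec': array([-2.39445065, -1.65774007, -0.22097653]), 'tvec': array([-0.64886032, -0.03254669,  0.39044881])}
```

View pics/side0.png

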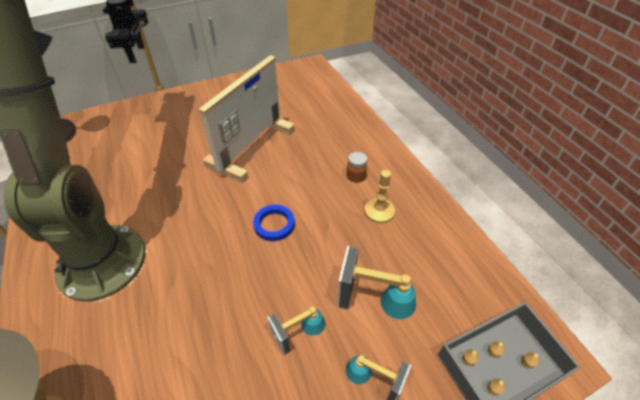

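View pics/top0.png

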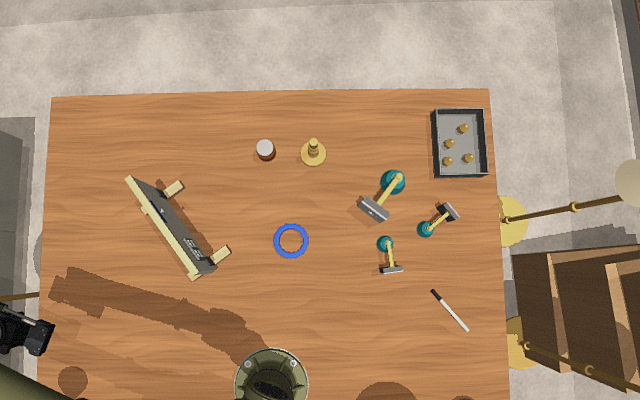

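The side view shows the large lamp at about (375,285) and the panel at (240,115). In the top view the large lamp has its shade at (393,182) and back box at (374,208). The panel runs from (128,178) to (195,277), the roll is at (291,241), the brass foot at (313,152) and the jar at (265,150).

```bash
cat > h.py <<'E'
import numpy as np,cv2
from cell import env,cams
def par(n,ci=None):
    c=ci or cams.camera_info(n)
    K=np.array([[c['fx'],0,c['cx']],[0,c['fy'],c['cy']],[0,0,1]])
    return K,np.array([c['k1'],0,0,0,0.]),cv2.Rodrigues(c['rvec'])[0],np.array(c['tvec']),np.array(c['rvec'])
def ray(n,p,ci=None):
    K,D,R,t,_=par(n,ci)
    u=cv2.undistortPoints(np.array([[p]],float),K,D)[0,0]
    return -R.T@t, R.T@np.array([u[0],u[1],1])
def atz(n,p,z,ci=None):
    o,d=ray(n,p,ci); return o+d*(z-o[2])/d[2]
def proj(n,P,ci=None):
    K,D,R,t,r=par(n,ci)
    return cv2.projectPoints(np.atleast_2d(np.array(P,float)),r,t,K,D)[0][:,0]
def crop(img,x,y,w,h,W,H): return cv2.resize(img[y:y+h,x:x+w],(W,H),interpolation=cv2.INTER_CUBIC)
E
python3 - <<'E'
from h import *
s=cv2.imread("pics/side0.png");t=cv2.imread("pics/top0.png")
a=np.hstack([crop(t,110,160,133,133,400,400)[:300],crop(t,345,160,80,60,400,300)])
b=np.hstack([crop(s,195,50,107,80,400,300),crop(s,330,240,100,75,400,300)])
a[:,:400]=crop(t,110,170,160,120,400,300)
cv2.imwrite("pics/c1.png",np.vstack([a,b]))
E
```

```text
(no output)
```

View pics/c1.png

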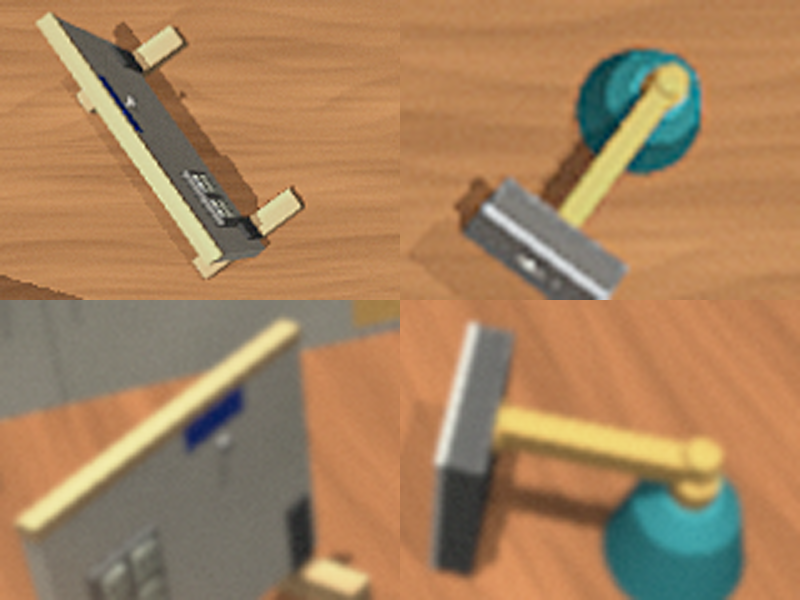

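```bash
python3 - <<'E'
from h import *
np.set_printoptions(precision=4,suppress=True)
T=lambda x,y:(110+x/2.5,170+y/2.5)
L=lambda x,y:(345+(x-400)/5,160+y/5)
F=[atz('top',T(*p),.247) for p in((54,13),(224,253))];B=[atz('top',T(*p),.247) for p in((38,20),(207,264))]
print("front",F,"len",np.linalg.norm(F[0]-F[1]),"thk",np.linalg.norm(F[0]-B[0]),np.linalg.norm(F[1]-B[1]))
yb=(F[1]-F[0]);yb/=np.linalg.norm(yb);xb=np.cross(yb,[0,0,1]);print("xb",xb,"yaw",np.degrees(np.arctan2(xb[1],xb[0])))
m=(F[0]+F[1])/2;sc=m-.04*yb;sc[2]=.205
print("screw",sc,"reproj top crop",(proj('top',sc-.012*xb)[0]-[110,170])*2.5,"side crop",(proj('side',sc-.012*xb)[0]-[195,50])*400/107+[0,300])
# side tri with screw
print("side screw on z", atz('side',(195+223*107/400,50+(442-300)*107/400),.205))
e=atz('top',L(575,222),.105);c=atz('top',L(668,85),.105)
d=e-c;print("bar",c,e,np.linalg.norm(d),np.degrees(np.arctan2(d[1],d[0])))
for p in((508,180),(628,268),(484,205),(608,298)):print(p,atz('top',L(*p),.12))
for n in['side','top']:print(n,ray(n,(320,200))[0])
S=lambda x,y:(330+(x-400)/4,240+(y-300)/4)
for p in((472,323),(437,463),(514,332),(486,472)):print(p,atz('side',S(*p),.12))
for nm,p in(('roll',(291,241)),('candle',(313,155)),('jar',(265,149))):print(nm,atz('top',p,.01 if nm!='jar' else .075))
E
```

```text
front [array([0.615 , 0.3453, 0.247 ]), array([0.3577, 0.1576, 0.247 ])] len 0.31846211799946555 thk 0.018745276561607318 0.02086065779021461
xb [-0.5893  0.8079  0.    ] yaw 126.1085803303818
screw [0.5187 0.275  0.205 ] reproj top crop [138.1717  98.6088] side crop [225.0101 450.9895]
side screw on z [0.5282 0.2784 0.205 ]
bar [ 0.6227 -0.4014  0.105 ] [ 0.5406 -0.3416  0.105 ] 0.10159630765821887 143.9406666239526
(508, 180) [ 0.5645 -0.3003  0.12  ]
(628, 268) [ 0.5109 -0.3693  0.12  ]
(484, 205) [ 0.5499 -0.2855  0.12  ]
(608, 298) [ 0.4935 -0.3567  0.12  ]
side [ 0.296  -0.7119  0.8291]
top [ 0.3886 -0.1292  1.3637]
(472, 323) [ 0.5542 -0.2833  0.12  ]
(437, 463) [ 0.4981 -0.3541  0.12  ]
(514, 332) [ 0.5725 -0.2983  0.12  ]
(486, 472) [ 0.5187 -0.3692  0.12  ]
roll [ 0.4408 -0.0707  0.01  ]
candle [ 0.7179 -0.1458  0.01  ]
jar [0.7239 0.0034 0.075 ]
```

```bash
python3 -m pendant '[{"tz":-0.4,"spin":0.85},{"tz":-0.4,"spin":0.85},{"tz":-0.4,"spin":0.85},{"tz":-0.4,"spin":0.85},{"tz":-0.4,"spin":0.85},{},{}]'
python3 -m pendant '[{"tx":-0.8,"ty":-0.174},{"tx":-0.8,"ty":-0.174},{"tx":-0.8,"ty":-0.174},{"tx":-0.8,"ty":-0.174},{"tx":-0.8,"ty":-0.174},{"tx":-0.8,"ty":-0.174},{"tx":-0.8,"ty":-0.174}]'
```

```text
invalid input at $[0]: expected keys tx, ty, tz, spin, claw
invalid input at $[0]: expected keys tx, ty, tz, spin, claw
```

```bash
python3 -m pendant '[{"tx":0,"ty":0,"tz":-0.4,"spin":0.85,"claw":0},{"tx":0,"ty":0,"tz":-0.4,"spin":0.85,"claw":0},{"tx":0,"ty":0,"tz":-0.4,"spin":0.85,"claw":0},{"tx":0,"ty":0,"tz":-0.4,"spin":0.85,"claw":0},{"tx":0,"ty":0,"tz":-0.4,"spin":0.85,"claw":0},{"tx":0,"ty":0,"tz":0,"spin":0,"claw":0}]'

```

```text
time_s: 0.9
tool_pos: [0.2291, 0.6091, 0.3081]
tool_rot: [179.8, -0.0, 142.4]
force: [0.2, 0.5, -0.2]
grip_width: 0.0869
grasp_force: 0.0
```

```bash
python3 -m pendant '[{"tx":-0.8,"ty":-0.174,"tz":0,"spin":0,"claw":0},{"tx":-0.8,"ty":-0.174,"tz":0,"spin":0,"claw":0},{"tx":-0.8,"ty":-0.174,"tz":0,"spin":0,"claw":0},{"tx":-0.8,"ty":-0.174,"tz":0,"spin":0,"claw":0},{"tx":-0.8,"ty":-0.174,"tz":0,"spin":0,"claw":0},{"tx":-0.8,"ty":-0.174,"tz":0,"spin":0,"claw":0},{"tx":-0.8,"ty":-0.174,"tz":0,"spin":0,"claw":0}]'
python3 -m pendant '[{"tx":-0.8,"ty":-0.174,"tz":0,"spin":0,"claw":0},{"tx":-0.8,"ty":-0.174,"tz":0,"spin":0,"claw":0},{"tx":-0.8,"ty":-0.174,"tz":0,"spin":0,"claw":0},{"tx":-0.8,"ty":-0.174,"tz":0,"spin":0,"claw":0},{"tx":-0.8,"ty":-0.174,"tz":0,"spin":0,"claw":0},{"tx":-0.8,"ty":-0.174,"tz":0,"spin":0,"claw":0},{"tx":-0.8,"ty":-0.174,"tz":0,"spin":0,"claw":0},{"tx":0,"ty":0,"tz":0,"spin":0,"claw":0},{"tx":0,"ty":0,"tz":0,"spin":0,"claw":0}]'

```

```text
time_s: 1.78
tool_pos: [0.4139, 0.3877, 0.3052]
tool_rot: [-179.9, -0.0, 142.5]
force: [-0.2, 0.9, -0.5]
grip_width: 0.087
grasp_force: 0.0
time_s: 2.9
tool_pos: [0.5974, 0.1708, 0.3055]
tool_rot: [-179.9, -0.1, 142.4]
force: [0.0, 1.2, 0.4]
grip_width: 0.0871
grasp_force: 0.0
```

```bash
python3 - <<'E'
from h import *
import pickle
ci=cams.camera_info('wrist');cv2.imwrite("pics/w1.png",cams.read_camera('wrist')[...,::-1]);pickle.dump(ci,open('w1.pkl','wb'))
print(proj('wrist',[[.5187+.007,.275-.0097,.205]],ci))
E
python3 -m pendant '[{"tx":-0.537,"ty":-0.793,"tz":0,"spin":0,"claw":0},{"tx":-0.537,"ty":-0.793,"tz":0,"spin":0,"claw":0},{"tx":-0.537,"ty":-0.793,"tz":0,"spin":0,"claw":0},{"tx":-0.537,"ty":-0.793,"tz":0,"spin":0,"claw":0},{"tx":-0.537,"ty":-0.793,"tz":0,"spin":0,"claw":0},{"tx":-0.537,"ty":-0.793,"tz":0,"spin":0,"claw":0}]'
python3 -m pendant '[{"tx":-0.537,"ty":-0.793,"tz":0,"spin":0,"claw":0},{"tx":-0.537,"ty":-0.793,"tz":0,"spin":0,"claw":0},{"tx":-0.537,"ty":-0.793,"tz":0,"spin":0,"claw":0},{"tx":-0.537,"ty":-0.793,"tz":0,"spin":0,"claw":0},{"tx":-0.537,"ty":-0.793,"tz":0,"spin":0,"claw":0},{"tx":0,"ty":0,"tz":0,"spin":0,"claw":0},{"tx":0,"ty":0,"tz":0,"spin":0,"claw":0},{"tx":0,"ty":0,"tz":0,"spin":0,"claw":0}]'
python3 - <<'E'
from h import *
import pickle
ci=cams.camera_info('wrist');b=cams.read_camera('wrist')[...,::-1];cv2.imwrite("pics/w2.png",b);pickle.dump(ci,open('w2.pkl','wb'))
a=cv2.imread('pics/w1.png')
cv2.imwrite('pics/w12.png',np.vstack([cv2.resize(a,(480,300)),cv2.resize(b,(480,300))]))
print(env.get_obs()['tool_pos'],ray('wrist',(320,200))[0])
E
```

```text
[[357.01520875  59.45571825]]
time_s: 3.7
tool_pos: [0.5803, -0.116, 0.3066]
tool_rot: [179.9, -0.0, 142.6]
force: [0.5, -0.5, 0.2]
grip_width: 0.087
grasp_force: 0.0
time_s: 4.7
tool_pos: [0.5671, -0.3531, 0.3066]
tool_rot: [179.9, -0.0, 142.6]
force: [-0.2, 0.3, 0.6]
grip_width: 0.087
grasp_force: 0.0
[ 0.56700669 -0.35336295  0.30672592] [ 0.50979717 -0.31002226  0.48504823]
```

View pics/w12.png

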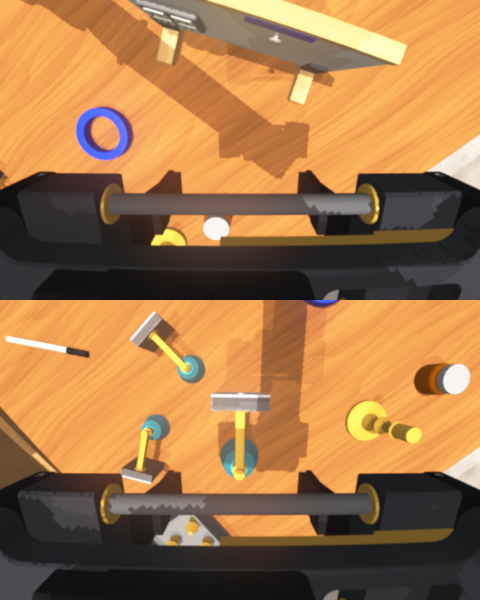

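The upper half shows the panel with the screw at about (370,50) in full pixels. The lower half shows the lamp centred near column 320, with its bar vertical and its box at row 135. I'll enlarge both.

```bash
python3 - <<'E'
from h import *
a=cv2.imread('pics/w1.png');b=cv2.imread('pics/w2.png')
A=crop(a,180,0,400,150,800,300);B=crop(b,250,115,133,100,400,300);C=crop(a,300,10,133,100,400,300)
cv2.imwrite('pics/c2.png',np.vstack([A,np.hstack([B,C])]))
E
```

```text
(no output)
```

View pics/c2.png

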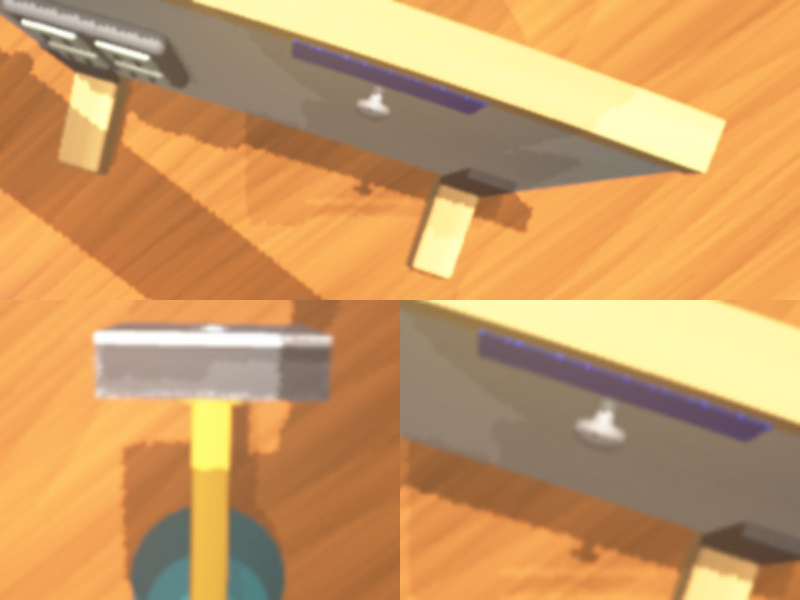

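```bash
python3 - <<'E'
from h import *
import pickle
np.set_printoptions(precision=4,suppress=True)
c1=pickle.load(open('w1.pkl','rb'));c2=pickle.load(open('w2.pkl','rb'))
A=lambda x,y:(180+x/2,y/2)
C=lambda x,y:(300+(x-400)/3.0075,10+(y-300)/3)
B=lambda x,y:(250+x/3.0075,115+(y-300)/3)
e=[atz('wrist',A(*p),.247,c1) for p in((195,4),(700,172))];d=e[0]-e[1];d/=np.linalg.norm(d)
print('edge',e,'xb yaw',np.degrees(np.arctan2(-d[0],d[1])))
print('edge far vs. side corner')
print('shank base',atz('wrist',C(608,402),.206,c1),'head',atz('wrist',C(600,428),.205,c1))
S=lambda x,y:(195+x*107/400,50+(y-300)*107/400)
# triangulate head top & wrist & side
def tri(rs):
    M=sum(np.eye(3)-np.outer(d,d)/(d@d) for o,d in rs);v=sum((np.eye(3)-np.outer(d,d)/(d@d))@o for o,d in rs);return np.linalg.solve(M,v)
rs=[ray('wrist',C(600,430),c1),ray('side',S(223,440)),ray('top',(110+131/2.5,170+102/2.5))]
print('tri all',tri(rs),'w+s',tri(rs[:2]),'w+t',tri(rs[::2]))
s=[ atz('side',S(*p),.247) for p in((25,528),(298,325))];d=s[0]-s[1];print('side top edge',s,np.degrees(np.arctan2(-d[0],d[1])),np.linalg.norm(d))
q=[atz('wrist',B(*p),.12,c2) for p in((95,340),(331,340),(97,397),(330,399))];print(q,[np.degrees(np.arctan2(*( (b-a)[:2]*[-1,1])[[0,1]])) for a,b in((q[0],q[1]),(q[2],q[3]))])
print('bar',[atz('wrist',B(*p),.105,c2) for p in((211,402),(209,598))])
E
```

```text
edge [array([0.4646, 0.2366, 0.247 ]), array([0.6191, 0.3501, 0.247 ])] xb yaw 126.28163821085576
edge far vs. side corner
shank base [0.5221 0.2802 0.206 ] head [0.5262 0.2747 0.205 ]
tri all [0.5252 0.2725 0.2099] w+s [0.527  0.2733 0.21  ] w+t [0.525  0.2795 0.1847]
side top edge [array([0.3561, 0.1662, 0.247 ]), array([0.6216, 0.3551, 0.247 ])] 125.43578287083409 0.3259256652100057
[array([ 0.4986, -0.3547,  0.12  ]), array([ 0.5531, -0.2834,  0.12  ]), array([ 0.5159, -0.3677,  0.12  ]), array([ 0.5711, -0.2968,  0.12  ])] [np.float64(-37.39953355091264), np.float64(-37.89750190701826)]
bar [array([ 0.5456, -0.335 ,  0.105 ]), array([ 0.6111, -0.3861,  0.105 ])]
```

```bash
python3 -m pendant '[{"tx":-0.09,"ty":0.03,"tz":0.6,"spin":0,"claw":0},{"tx":0,"ty":0,"tz":0.8,"spin":0,"claw":0},{"tx":0,"ty":0,"tz":0.8,"spin":0,"claw":0},{"tx":0,"ty":0,"tz":0.8,"spin":0,"claw":0},{"tx":0,"ty":0,"tz":0.6,"spin":0,"claw":0},{"tx":0,"ty":0,"tz":0.4,"spin":0,"claw":0},{"tx":0,"ty":0,"tz":0.27,"spin":0,"claw":0},{"tx":0,"ty":0,"tz":0,"spin":0,"claw":0},{"tx":0,"ty":0,"tz":0,"spin":0,"claw":0.5}]' 40
python3 -m pendant '[{"tx":0,"ty":0,"tz":0,"spin":0,"claw":0.75},{"tx":0,"ty":0,"tz":0,"spin":0,"claw":0.75},{"tx":0,"ty":0,"tz":0,"spin":0,"claw":0.75},{"tx":0,"ty":0,"tz":0,"spin":0,"claw":1},{"tx":0,"ty":0,"tz":0,"spin":0,"claw":1},{"tx":0,"ty":0,"tz":0,"spin":0,"claw":1},{"tx":0,"ty":0,"tz":0,"spin":0,"claw":1},{"tx":0,"ty":0,"tz":0,"spin":0,"claw":1}]' 40
```

```text
time_s: 5.88
tool_pos: [0.5711, -0.3577, 0.0944]
tool_rot: [180.0, 0.1, 142.4]
force: [0.0, 0.2, 0.6]
grip_width: 0.0828
grasp_force: 0.0
time_s: 6.88
tool_pos: [0.5704, -0.3571, 0.0931]
tool_rot: [180.0, -0.0, 142.4]
force: [0.2, 0.5, 1.2]
grip_width: 0.0055
grasp_force: 0.0
```

The opening reads 5.5 mm with no grip force, so the bar isn't between the pads. I'll look before moving.

```bash
python3 - <<'E'
from h import *
s=cams.read_camera('side')[...,::-1];w=cams.read_camera('wrist')[...,::-1]
print(env.get_obs()['grip_width'],env.get_obs()['grasp_force'])
cv2.imwrite('pics/c3.png',np.hstack([crop(s,300,220,120,120,400,400),crop(w,230,80,200,200,400,400)]))
E
```

```text
0.0020958297293605563 0.0
```

View pics/c3.png

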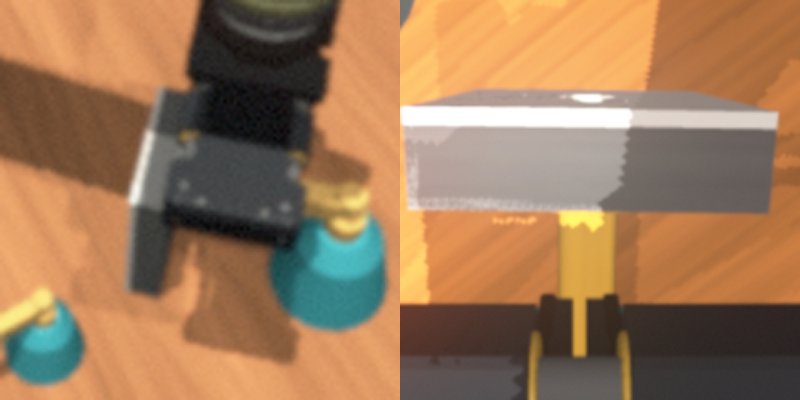

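```bash
python3 - <<'E'
from h import *
np.set_printoptions(precision=3,suppress=True)
o=env.get_obs();p=o['tool_pos'];a=np.radians(142.4);X=np.array([np.cos(a),np.sin(a),0]);Y=np.array([np.sin(a),-np.cos(a),0]);Z=np.array([0,0,1])
f=lambda P:(proj('wrist',P)-[230,80])*2+[400,0]
for z in(.076,.09,.105,.115,.13):
  print(z,'tip edge x+9.5,y±1',f([p*[1,1,0]+X*.0095+Y*s*.001+Z*z for s in(-1,1)]).ravel(),'y±8 at x=9.5,30',f([p*[1,1,0]+X*q+Y*s*.008+Z*z for q in(.0095,.033) for s in(-1,1)]).ravel())
print(f([p*[1,1,0]+X*.035+Y*s*.045+Z*.12 for s in(-1,1)]))
print(o['grip_width'],o['qpos'])
E
```

```text
0.076 tip edge x+9.5,y±1 [575.797 259.943 581.909 259.94 ] y±8 at x=9.5,30 [554.406 259.949 603.301 259.93  553.626 189.332 604.039 189.312]
0.09 tip edge x+9.5,y±1 [575.604 273.849 582.147 273.847] y±8 at x=9.5,30 [552.707 273.855 605.043 273.834 551.808 198.557 605.901 198.536]
0.105 tip edge x+9.5,y±1 [575.365 291.095 582.441 291.092] y±8 at x=9.5,30 [550.603 291.098 607.202 291.076 549.541 210.063 608.221 210.04 ]
0.115 tip edge x+9.5,y±1 [575.183 304.239 582.665 304.236] y±8 at x=9.5,30 [549.001 304.24  608.847 304.216 547.804 218.884 609.999 218.859]
0.13 tip edge x+9.5,y±1 [574.868 327.037 583.053 327.034] y±8 at x=9.5,30 [546.225 327.034 611.696 327.009 544.773 234.29  613.103 234.264]
[[398.817 216.055]
 [759.004 215.913]]
0.0020958297293605563 [  3.786  28.282  35.005  88.426 -16.969  68.673  94.168]
```

```bash
python3 - <<'E'
from h import *
w=cams.read_camera('wrist')[...,::-1]
s=cams.read_camera('side')[...,::-1]
g=lambda i:np.clip(255*(i/255.)**.45,0,255).astype(np.uint8)
cv2.imwrite('pics/c4.png',np.hstack([crop(g(w),280,180,80,100,480,600),crop(g(s),330,230,64,120,320,600)]))
E
```

```text
(no output)
```

View pics/c4.png

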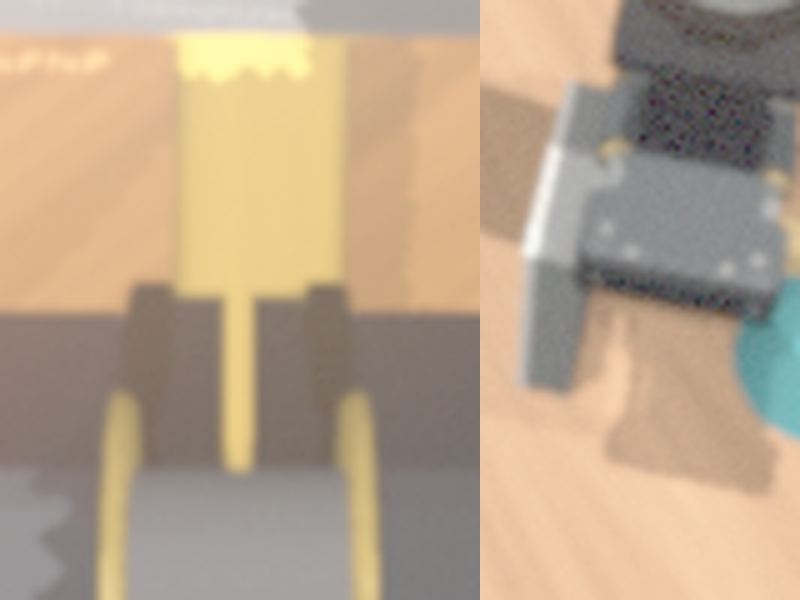

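```bash
python3 - <<'E'
from h import *
import pickle
np.set_printoptions(precision=1,suppress=True)
o=env.get_obs();p=o['tool_pos']*[1,1,0];a=np.radians(142.4);X=np.array([np.cos(a),np.sin(a),0]);Y=np.array([np.sin(a),-np.cos(a),0]);Z=np.array([0,0,1])
for z in(.13,.146,.16,.175,.19): print(z,proj('side',[p-.095*Y+s*.0375*X+z*Z for s in(1,-1)]).ravel())
print('seen 351 285 387 292')
E
```

```text
0.13 [344.9 303.8 383.1 311.9]
0.146 [345.2 300.  384.2 308.1]
0.16 [345.6 296.5 385.1 304.7]
0.175 [346.  292.6 386.1 300.9]
0.19 [346.3 288.7 387.1 297. ]
seen 351 285 387 292
```

The image evidence says the fingertips are near z≈0.108, above the bar. That puts the tool about 32 mm higher than its reading implies. I'll open, go lower in steps and watch the force.

```bash
python3 -m pendant '[{"tx":0,"ty":0.05,"tz":0,"spin":0,"claw":0},{"tx":0,"ty":0,"tz":0,"spin":0,"claw":0},{"tx":0,"ty":0,"tz":0,"spin":0,"claw":0},{"tx":0,"ty":0,"tz":0,"spin":0,"claw":0},{"tx":0,"ty":0,"tz":0,"spin":0,"claw":0},{"tx":0,"ty":0,"tz":0,"spin":0,"claw":0},{"tx":0,"ty":0,"tz":0.2,"spin":0,"claw":0},{"tx":0,"ty":0,"tz":0.2,"spin":0,"claw":0},{"tx":0,"ty":0,"tz":0,"spin":0,"claw":0}]' 40
python3 -m pendant '[{"tx":0,"ty":0,"tz":0.12,"spin":0,"claw":0},{"tx":0,"ty":0,"tz":0.12,"spin":0,"claw":0},{"tx":0,"ty":0,"tz":0,"spin":0,"claw":0}]'
python3 - <<'E'
from h import *
w=cams.read_camera('wrist')[...,::-1]
s=cams.read_camera('side')[...,::-1]
g=lambda i:np.clip(255*(i/255.)**.45,0,255).astype(np.uint8)
cv2.imwrite('pics/c5.png',np.hstack([crop(g(w),210,120,220,160,500,364),crop(g(s),330,230,72,87,300,364)]))
E
```

```text
time_s: 8.2
tool_pos: [0.571, -0.3545, 0.0714]
tool_rot: [-180.0, -0.2, 142.4]
force: [-0.4, 0.1, -0.4]
grip_width: 0.0819
grasp_force: 0.0
time_s: 8.57
tool_pos: [0.5715, -0.3549, 0.0604]
tool_rot: [-180.0, -0.1, 142.4]
force: [0.5, 0.4, -0.5]
grip_width: 0.0866
grasp_force: 0.0
```

View pics/c5.png

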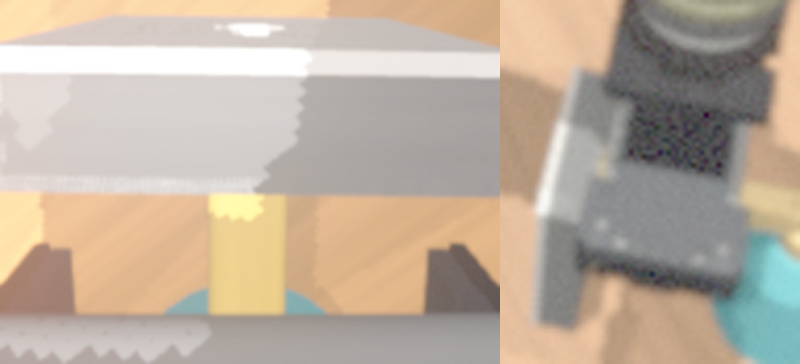

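The fingers now straddle the bar, which runs through crop columns 208–285, so I'll close.

```bash
python3 -m pendant '[{"tx":0,"ty":0,"tz":0,"spin":0,"claw":1},{"tx":0,"ty":0,"tz":0,"spin":0,"claw":1},{"tx":0,"ty":0,"tz":0,"spin":0,"claw":1},{"tx":0,"ty":0,"tz":0,"spin":0,"claw":1},{"tx":0,"ty":0,"tz":0,"spin":0,"claw":1},{"tx":0,"ty":0,"tz":0,"spin":0,"claw":1},{"tx":0,"ty":0,"tz":0,"spin":0,"claw":1},{"tx":0,"ty":0,"tz":0,"spin":0,"claw":1},{"tx":0,"ty":0,"tz":0,"spin":0,"claw":1},{"tx":0,"ty":0,"tz":0,"spin":0,"claw":1}]' 40
```

```text
time_s: 9.93
tool_pos: [0.5717, -0.3554, 0.0611]
tool_rot: [-180.0, -0.0, 142.4]
force: [-0.8, -0.0, -0.5]
grip_width: 0.0156
grasp_force: 40.0
```

```bash
python3 -m pendant '[{"tx":0,"ty":0,"tz":-0.1,"spin":0,"claw":1},{"tx":0,"ty":0,"tz":-0.4,"spin":0,"claw":1},{"tx":0,"ty":0,"tz":-0.6,"spin":0,"claw":1},{"tx":0,"ty":0,"tz":-0.8,"spin":0,"claw":1},{"tx":0,"ty":0,"tz":-0.8,"spin":0,"claw":1},{"tx":0,"ty":0,"tz":-0.7,"spin":0,"claw":1},{"tx":0,"ty":0,"tz":-0.5,"spin":0,"claw":1},{"tx":0,"ty":0,"tz":-0.2,"spin":0,"claw":1},{"tx":0,"ty":0,"tz":0,"spin":0,"claw":1},{"tx":0,"ty":0,"tz":0,"spin":0,"claw":1}]' 40
python3 - <<'E'
from h import *
import pickle
w=cams.read_camera('wrist')[...,::-1];o=env.get_obs();print(o['force'],o['wrist_torque'],o['tool_pos'],o['tool_rot'])
pickle.dump(cams.camera_info('wrist'),open('w3.pkl','wb'));cv2.imwrite('pics/w3.png',w)
s=cams.read_camera('side')[...,::-1];cv2.imwrite('pics/s3.png',s)
print(proj('side',[o['tool_pos']+[0,0,.03]]))
x,y=proj('side',[o['tool_pos']+[0,0,.0]])[0].astype(int)
cv2.imwrite('pics/c6.png',np.vstack([crop(w,190,100,260,90,780,270),np.hstack([crop(s,x-60,y-50,130,110,390,330),crop(w,270,120,100,84,390,330)])]))
print(x-60,y-50)
E
```

```text
time_s: 11.18
tool_pos: [0.5714, -0.3547, 0.2648]
tool_rot: [-180.0, -0.1, 142.4]
force: [-0.5, 0.0, -2.4]
grip_width: 0.0157
grasp_force: 40.0
[ 0.53593289 -0.74084403 -1.9456897 ] [ 0.01484232  0.02815865 -0.01759026] [ 0.571428   -0.3546993   0.26465384] [-1.79985020e+02 -1.37249637e-01  1.42387696e+02]
[[379.77542892 215.81087523]]
317 176
```

View pics/c6.png

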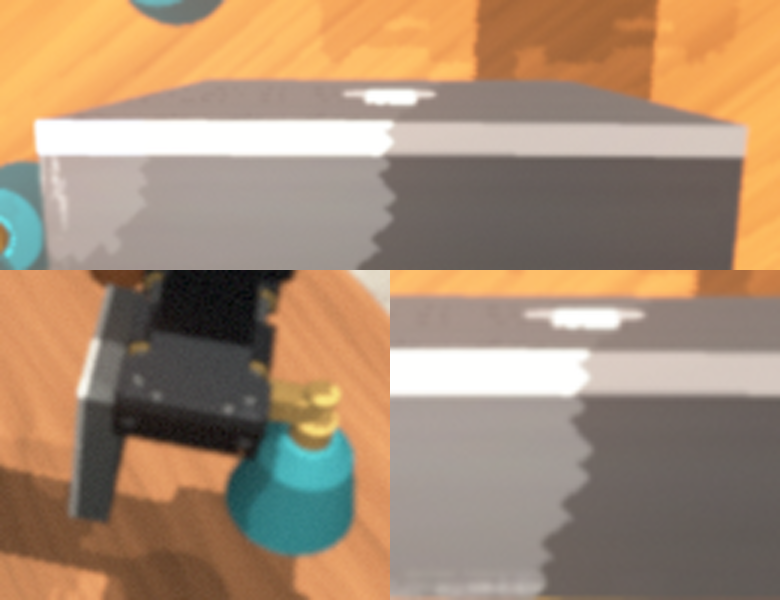

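```bash
cat >> h.py <<'E'
from scipy.optimize import least_squares
def axes(yaw):
    a=np.radians(yaw);return np.array([np.cos(a),np.sin(a),0]),np.array([np.sin(a),-np.cos(a),0])
def lampfit(n,pl,pr,yaw,ci=None):
    # rear top corners, 90 mm apart along tool y; returns grip point (world)
    X,Y=axes(yaw)
    f=lambda g:(proj(n,[g+.06*X-.045*Y+.025*np.array([0,0,1]),g+.06*X+.045*Y+.025*np.array([0,0,1])],ci)-[pl,pr]).ravel()
    r=least_squares(f,[.57,-.35,.3],x_scale=.01);return r.x,r.fun
E
python3 - <<'E'
from h import *
import pickle
np.set_printoptions(precision=4,suppress=True)
c=pickle.load(open('w3.pkl','rb'))
for dr in(0,.7):
  g,r=lampfit('wrist',(201.7,140+dr),(439,141.7+dr),142.4,c);X,Y=axes(142.4);d=g-np.array([.5714,-.3547,.2647]);print(g,r,'tool frame',d@X,d@Y,d[2])
S=lambda x,y:(317+x/3,176+(y-270)/3)
cn=proj('side',[g+.06*X+s*.045*Y+.025*np.array([0,0,1]) for s in(-1,1)]);print('side pred rear corners',cn,'seen',S(78,393),S(108,290))
# screw in w1 with trial offsets
E
```

```text
[ 0.5707 -0.3537  0.2991] [ 0.0075  0.8835  0.007  -0.8835] tool frame 0.0011552358396516472 0.0003395845124062607 0.03436115686691865
[ 0.5709 -0.3539  0.2991] [ 0.0074  0.8835  0.0069 -0.8835] tool frame 0.0008975497971625536 0.0003394690444432279 0.03442529129015731
side pred rear corners [[341.9551 218.3   ]
 [351.5633 180.8964]] seen (343.0, 217.0) (353.0, 182.66666666666666)
```

```bash
python3 -m pendant '[{"tx":0,"ty":0,"tz":0,"spin":0.8,"claw":1},{"tx":0,"ty":0,"tz":0,"spin":0.8,"claw":1},{"tx":0,"ty":0,"tz":0,"spin":0.825,"claw":1},{"tx":0,"ty":0,"tz":0,"spin":0.825,"claw":1},{"tx":0,"ty":0,"tz":0,"spin":0.825,"claw":1},{"tx":0.2,"ty":0.16,"tz":0,"spin":0,"claw":1},{"tx":0.4,"ty":0.31,"tz":0,"spin":0,"claw":1},{"tx":0.6,"ty":0.47,"tz":0,"spin":0,"claw":1},{"tx":0.6,"ty":0.47,"tz":0,"spin":0,"claw":1},{"tx":0.6,"ty":0.47,"tz":0,"spin":0,"claw":1}]'
python3 -m pendant '[{"tx":0.6,"ty":0.47,"tz":0,"spin":0,"claw":1},{"tx":0.6,"ty":0.47,"tz":0,"spin":0,"claw":1},{"tx":0.6,"ty":0.47,"tz":0,"spin":0,"claw":1},{"tx":0.6,"ty":0.47,"tz":0,"spin":0,"claw":1},{"tx":0.6,"ty":0.47,"tz":0,"spin":0,"claw":1},{"tx":0.6,"ty":0.47,"tz":0,"spin":0,"claw":1},{"tx":0.6,"ty":0.47,"tz":0,"spin":0,"claw":1},{"tx":0.6,"ty":0.47,"tz":0,"spin":0,"claw":1},{"tx":0.6,"ty":0.47,"tz":0,"spin":0,"claw":1},{"tx":0.5,"ty":0.4,"tz":0,"spin":0,"claw":1}]'
python3 -m pendant '[{"tx":0.4,"ty":0.3,"tz":0.2,"spin":0,"claw":1},{"tx":0.2,"ty":0.2,"tz":0.4,"spin":0,"claw":1},{"tx":0,"ty":0,"tz":0.4,"spin":0,"claw":1},{"tx":0,"ty":0,"tz":0.18,"spin":0,"claw":1},{"tx":0,"ty":0,"tz":0,"spin":0,"claw":1},{"tx":0,"ty":0,"tz":0,"spin":0,"claw":1}]'
```

```text
time_s: 12.52
tool_pos: [0.577, -0.2004, 0.2658]
tool_rot: [180.0, -0.1, 126.2]
force: [-0.7, 0.6, -2.9]
grip_width: 0.0154
grasp_force: 40.0
time_s: 13.78
tool_pos: [0.5895, 0.1747, 0.2658]
tool_rot: [-180.0, -0.1, 126.3]
force: [0.5, 0.3, -2.1]
grip_width: 0.0158
grasp_force: 40.0
time_s: 14.52
tool_pos: [0.5936, 0.2104, 0.2079]
tool_rot: [179.9, 0.0, 126.0]
force: [-0.2, 1.1, -1.7]
grip_width: 0.0159
grasp_force: 40.0
```

```bash
python3 -m pendant '[{"tx":-0.15,"ty":-0.17,"tz":0.05,"spin":0,"claw":1},{"tx":-0.15,"ty":-0.18,"tz":0,"spin":0,"claw":1},{"tx":0,"ty":0,"tz":0,"spin":0,"claw":1},{"tx":0,"ty":0,"tz":0,"spin":0,"claw":1}]'
python3 - <<'E'
from h import *
import pickle
o=env.get_obs();print(o['tool_pos'],o['tool_rot'],o['force'])
pickle.dump((o['tool_pos'],o['tool_rot'],cams.camera_info('wrist')),open('w4.pkl','wb'))
I={n:cams.read_camera(n)[...,::-1].copy() for n in('wrist','side','top')}
for n in I:cv2.imwrite(f'pics/{n}4.png',I[n])
sc=np.array([.5217+.006,.2791-.0077,.205])
P={n:proj(n,[sc])[0] for n in I};print(P)
def cc(n,w,h,W,H,dx=0,dy=0):
    x=int(P[n][0]-w/2+dx);y=max(0,int(P[n][1]-h/2+dy));print(n,x,y,W/w);return crop(I[n],x,y,w,h,W,H)
cv2.imwrite('pics/c7.png',np.vstack([cc('wrist',266,100,800,300,-20,30),np.hstack([cc('side',60,45,400,300,8,-2),cc('top',60,45,400,300,12,0)])]))
E
```

```text
time_s: 15.02
tool_pos: [0.5878, 0.1885, 0.205]
tool_rot: [180.0, -0.0, 126.1]
force: [-0.1, 0.7, -3.3]
grip_width: 0.0152
grasp_force: 40.0
[0.58780462 0.18854553 0.20495762] [ 1.79951285e+02 -2.42082470e-02  1.26071876e+02] [-0.09952101  0.68584428 -3.32128607]
{'wrist': array([319.44411805,  53.29568424]), 'side': array([255.20377988,  89.19917311]), 'top': array([163.09845565, 208.77390882])}
wrist 166 33 3.007518796992481
side 233 64 6.666666666666667
top 145 186 6.666666666666667
```

View pics/c7.png

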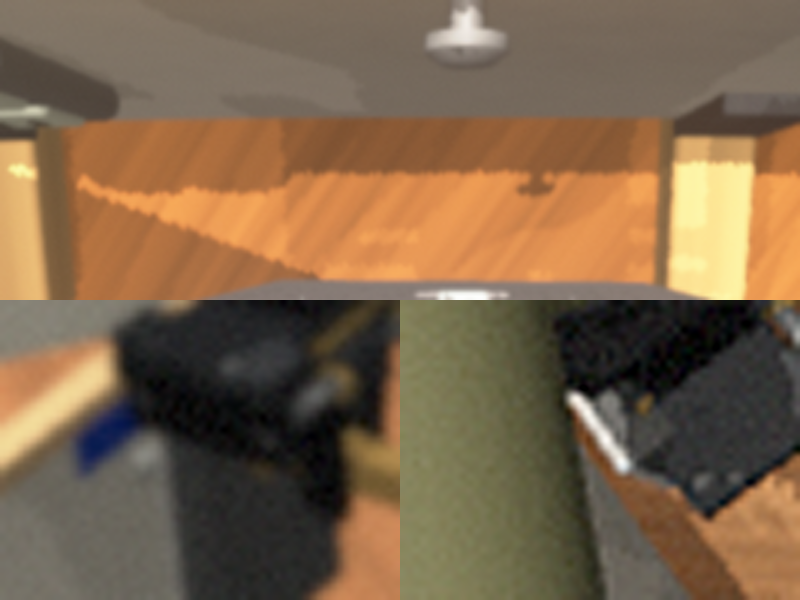

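The last view shows the screw head at wrist pixel (321.1,47.7), 26.9 px wide. The lamp's rear face lies below it, centred near column 320.

```bash
python3 - <<'E'
from h import *
import pickle
np.set_printoptions(precision=4,suppress=True)
p,r,c=pickle.load(open('w4.pkl','rb'))
X,Y=axes(r[2])
f=lambda v:(proj('wrist',[v-.0075*Y,v+.0075*Y],c)-[(166+426.5/3.0075,47.7),(166+507/3.0075,47.7)]).ravel()
s=least_squares(f,[.527,.271,.205],x_scale=.01);d=s.x-p;print('free',s.x,s.fun,d@X,d@Y,d[2])
h=atz('wrist',(321.1,47.7),.205,c);d=h-p;print('z=.205',h,d@X,d@Y,d[2])
# panel bottom edge at z=0 : front face
for q in((115,118),(670,118)):
  e=atz('wrist',(166+q[0]/3.0075,33+q[1]/3),.0,c);d=e-p;print('base',e,d@X,d@Y)
S=(233+150/6.667,64+(455-300)/6.667);print('side screw',S,atz('side',S,.205),'pred',proj('side',[h]))
E
```

```text
free [0.5258 0.2755 0.1942] [-0.     -0.0052 -0.      0.0052] 0.10678534865464509 0.0011135469808520964 -0.010780483356054665
z=.205 [0.5269 0.2738 0.205 ] 0.10476973280735062 0.0009911983210240765 4.2379144063159346e-05
base [0.4109 0.2047 0.    ] 0.11722461536482678 -0.13344111698290562
base [0.5844 0.3302 0.    ] 0.11650830685608443 0.08061435335936137
side screw (255.4988750562472, 87.24883755812209) [0.5317 0.2811 0.205 ] pred [[254.7003  88.853 ]]
```

```bash
python3 -m pendant '[{"tx":0.2,"ty":0.013,"tz":-0.02,"spin":0,"claw":1},{"tx":0.3,"ty":0,"tz":0,"spin":0,"claw":1},{"tx":0.2,"ty":0,"tz":0,"spin":0,"claw":1},{"tx":0.06,"ty":0,"tz":0,"spin":0,"claw":1},{"tx":0,"ty":0,"tz":0,"spin":0,"claw":1},{"tx":0,"ty":0,"tz":0,"spin":0,"claw":1},{"tx":0,"ty":0,"tz":0,"spin":0,"claw":1},{"tx":0,"ty":0,"tz":0,"spin":0,"claw":1}]'
cat > st.py <<'E'
from h import *
o=env.get_obs();p=o['tool_pos'];X,Y=axes(126.1);q=np.array([.58780,.18855,.20496]);d=p-q
print('adv mm %.1f  y %.1f  z %.1f'%(1e3*d@X,1e3*d@Y,1e3*p[2]),'F x %.1f y %.1f z %.1f'%(o['force']@X,o['force']@Y,o['force'][2]),'tq',o['wrist_torque'].round(2),o['tool_rot'].round(1),'t',round(o['time_s'],2))
E
python3 st.py
```

```text
time_s: 16.18
tool_pos: [0.5661, 0.2192, 0.2057]
tool_rot: [180.0, 0.0, 126.1]
force: [0.2, 0.2, -1.9]
grip_width: 0.0155
grasp_force: 40.0
adv mm 37.6  y 0.5  z 205.7 F x 0.0 y 0.3 z -1.9 tq [-0.07  0.    0.  ] [180.    0.  126.1] t 16.18
```

```bash
for i in 1; do python3 -m pendant '[{"tx":0.04,"ty":0,"tz":0,"spin":0,"claw":1},{"tx":0.04,"ty":0,"tz":0,"spin":0,"claw":1},{"tx":0.02,"ty":0,"tz":0,"spin":0,"claw":1},{"tx":0,"ty":0,"tz":0,"spin":0,"claw":1}]'>/dev/null; python3 st.py; python3 -m pendant '[{"tx":0.03,"ty":0,"tz":0,"spin":0,"claw":1},{"tx":0.03,"ty":0,"tz":0,"spin":0,"claw":1},{"tx":0,"ty":0,"tz":0,"spin":0,"claw":1}]'>/dev/null; python3 st.py; done
```

```text
adv mm 43.1  y 0.6  z 205.7 F x -0.2 y 0.0 z -1.8 tq [-0.03  0.01  0.01] [180.   -0.  126.1] t 16.68
adv mm 46.2  y 0.6  z 205.7 F x -0.4 y -0.1 z -2.9 tq [-0.04  0.03 -0.03] [180.   -0.  126.1] t 17.05
```

```bash
python3 -m pendant '[{"tx":0.03,"ty":0,"tz":0,"spin":0,"claw":1},{"tx":0.03,"ty":0,"tz":0,"spin":0,"claw":1},{"tx":0,"ty":0,"tz":0,"spin":0,"claw":1}]'>/dev/null; python3 st.py; python3 -m pendant '[{"tx":0.03,"ty":0,"tz":0,"spin":0,"claw":1},{"tx":0,"ty":0,"tz":0,"spin":0,"claw":1}]'>/dev/null; python3 st.py;
```

```text
adv mm 49.2  y 0.6  z 205.7 F x 0.9 y -0.0 z -3.2 tq [-0.04  0.04  0.  ] [180.   -0.  126.1] t 17.43
adv mm 50.6  y 0.6  z 205.7 F x -0.1 y 0.5 z -3.2 tq [-0.06  0.03  0.07] [180.   -0.  126.1] t 17.68
```

```bash
for i in 1; do python3 -m pendant '[{"tx":0.03,"ty":0,"tz":0,"spin":0,"claw":1},{"tx":0,"ty":0,"tz":0,"spin":0,"claw":1}]'>/dev/null; python3 st.py; python3 -m pendant '[{"tx":0.02,"ty":0,"tz":0,"spin":0,"claw":1},{"tx":0,"ty":0,"tz":0,"spin":0,"claw":1}]'>/dev/null; python3 st.py; python3 -m pendant '[{"tx":0.02,"ty":0,"tz":0,"spin":0,"claw":1},{"tx":0,"ty":0,"tz":0,"spin":0,"claw":1}]'>/dev/null; python3 st.py; done
```

```text
adv mm 51.5  y 0.6  z 205.8 F x -0.9 y 0.0 z -1.9 tq [-0.24 -0.2   0.01] [180.    0.  126.1] t 17.93
adv mm 51.6  y 0.7  z 205.8 F x -4.4 y 0.6 z -3.6 tq [-0.65 -0.72  0.15] [1.80e+02 1.00e-01 1.26e+02] t 18.18
adv mm 51.6  y 0.7  z 205.9 F x -5.6 y 0.8 z -2.8 tq [-0.92 -1.03  0.16] [179.9   0.2 126. ] t 18.43
```

Contact with the panel came at about 51.6 mm of advance. I'll back off to a gap of about 1 mm and lower.

```bash
python3 -m pendant '[{"tx":-0.04,"ty":0,"tz":0,"spin":0,"claw":1},{"tx":-0.028,"ty":0,"tz":0,"spin":0,"claw":1},{"tx":0,"ty":0,"tz":0,"spin":0,"claw":1}]'>/dev/null; python3 st.py; python3 -m pendant '[{"tx":0,"ty":0,"tz":0.06,"spin":0,"claw":1},{"tx":0,"ty":0,"tz":0.06,"spin":0,"claw":1},{"tx":0,"ty":0,"tz":0,"spin":0,"claw":1}]'>/dev/null; python3 st.py; python3 -m pendant '[{"tx":0,"ty":0,"tz":0.06,"spin":0,"claw":1},{"tx":0,"ty":0,"tz":0.06,"spin":0,"claw":1},{"tx":0,"ty":0,"tz":0.06,"spin":0,"claw":1},{"tx":0,"ty":0,"tz":0,"spin":0,"claw":1}]'>/dev/null; python3 st.py
```

```text
adv mm 51.5  y 0.5  z 205.6 F x -0.4 y 1.0 z -1.6 tq [-0.1  -0.06  0.02] [-1.800e+02 -1.000e-01  1.261e+02] t 18.8
adv mm 51.0  y 0.2  z 199.1 F x -0.5 y -0.0 z -3.0 tq [-0.04  0.06  0.01] [-179.9   -0.   126.1] t 19.18
adv mm 50.6  y 0.3  z 190.3 F x 0.4 y 0.3 z -2.7 tq [-0.05  0.01  0.02] [-180.    -0.   126.1] t 19.68
```

```bash
python3 -m pendant '[{"tx":0,"ty":0,"tz":0.04,"spin":0,"claw":1},{"tx":0,"ty":0,"tz":0.04,"spin":0,"claw":1},{"tx":0,"ty":0,"tz":0,"spin":0,"claw":1}]'>/dev/null; python3 st.py; python3 -m pendant '[{"tx":0,"ty":0,"tz":0.03,"spin":0,"claw":1},{"tx":0,"ty":0,"tz":0.02,"spin":0,"claw":1},{"tx":0,"ty":0,"tz":0,"spin":0,"claw":1}]'>/dev/null; python3 st.py; python3 st.py;
```

```text
adv mm 50.6  y 0.4  z 186.5 F x -0.4 y -0.2 z -2.4 tq [-0.04  0.02  0.04] [-180.    -0.   126.1] t 20.05
adv mm 50.5  y 0.5  z 184.1 F x -0.1 y 0.6 z -2.3 tq [-0.05  0.06  0.01] [-180.    -0.   126.1] t 20.43
adv mm 50.5  y 0.5  z 184.1 F x -0.1 y 0.6 z -2.3 tq [-0.05  0.06  0.01] [-180.    -0.   126.1] t 20.43
```

```bash
for i in 1; do for j in 1; do python3 -m pendant '[{"tx":0,"ty":0,"tz":0.01,"spin":0,"claw":1},{"tx":0,"ty":0,"tz":0,"spin":0,"claw":1}]'>/dev/null; python3 st.py; python3 -m pendant '[{"tx":0,"ty":0,"tz":0.01,"spin":0,"claw":1},{"tx":0,"ty":0,"tz":0,"spin":0,"claw":1}]'>/dev/null; python3 st.py; python3 -m pendant '[{"tx":0,"ty":0,"tz":0.01,"spin":0,"claw":1},{"tx":0,"ty":0,"tz":0,"spin":0,"claw":1}]'>/dev/null; python3 st.py; done; done
```

```text
adv mm 50.5  y 0.5  z 183.7 F x -0.1 y -0.6 z -3.3 tq [-0.06  0.   -0.08] [180.    0.  126.1] t 20.68
adv mm 50.5  y 0.6  z 183.3 F x 0.3 y 0.5 z -1.6 tq [-0.04 -0.    0.02] [180.    0.  126.1] t 20.93
adv mm 50.5  y 0.7  z 182.9 F x 0.2 y -0.0 z -1.3 tq [-0.02  0.11 -0.03] [180.   -0.  126.1] t 21.18
```

```bash
python3 -m pendant '[{"tx":0,"ty":0,"tz":0.01,"spin":0,"claw":1},{"tx":0,"ty":0,"tz":0,"spin":0,"claw":1}]'>/dev/null; python3 st.py; python3 -m pendant '[{"tx":0,"ty":0,"tz":0.006,"spin":0,"claw":1},{"tx":0,"ty":0,"tz":0,"spin":0,"claw":1}]'>/dev/null; python3 st.py
```

```text
adv mm 50.5  y 0.7  z 182.6 F x -0.5 y -0.9 z 0.6 tq [0.02 0.15 0.05] [180.   -0.  126.1] t 21.43
adv mm 50.4  y 0.8  z 182.3 F x -1.2 y -0.4 z 2.5 tq [0.05 0.27 0.1 ] [180.    0.  126.1] t 21.68
```

```bash
python3 -m pendant '[{"tx":-0.008,"ty":0,"tz":-0.004,"spin":0,"claw":1},{"tx":0,"ty":0,"tz":0,"spin":0,"claw":1}]'>/dev/null; python3 st.py;  python3 -m pendant '[{"tx":0,"ty":0,"tz":0,"spin":0,"claw":1},{"tx":0,"ty":0,"tz":0,"spin":0,"claw":1}]'>/dev/null; python3 st.py; python3 -m pendant '[{"tx":0,"ty":0,"tz":0,"spin":0,"claw":1},{"tx":0,"ty":0,"tz":0,"spin":0,"claw":1}]'>/dev/null; python3 st.py
```

```text
adv mm 50.4  y 0.7  z 182.3 F x 0.8 y -1.0 z 2.6 tq [0.18 0.31 0.03] [180.   -0.  126.1] t 21.93
adv mm 50.3  y 0.7  z 182.2 F x 1.4 y -1.0 z 1.4 tq [0.28 0.26 0.02] [180.   -0.  126.1] t 22.18
adv mm 50.3  y 0.7  z 182.2 F x 1.1 y -1.1 z 2.5 tq [0.32 0.32 0.05] [180.   -0.  126.1] t 22.43
```

```bash
python3 -m pendant '[{"tx":0,"ty":0,"tz":0.008,"spin":0,"claw":1},{"tx":0,"ty":0,"tz":0,"spin":0,"claw":1}]'>/dev/null; python3 st.py;  python3 -m pendant '[{"tx":0,"ty":0,"tz":0.006,"spin":0,"claw":1},{"tx":0,"ty":0,"tz":0,"spin":0,"claw":1}]'>/dev/null; python3 st.py
```

```text
adv mm 50.2  y 0.8  z 182.0 F x 1.7 y -0.7 z 4.4 tq [0.42 0.38 0.08] [180.   -0.  126.1] t 22.68
adv mm 50.2  y 0.8  z 181.9 F x 1.0 y -0.4 z 4.8 tq [0.36 0.51 0.07] [179.9  -0.  126.1] t 22.93
```

```bash
python3 -m pendant '[{"tx":0,"ty":0,"tz":0.008,"spin":0,"claw":1},{"tx":0,"ty":0,"tz":0,"spin":0,"claw":1}]'>/dev/null; python3 st.py;  python3 -m pendant '[{"tx":0,"ty":0,"tz":0.007,"spin":0,"claw":1},{"tx":0,"ty":0,"tz":0,"spin":0,"claw":1}]'>/dev/null; python3 st.py
```

```text
adv mm 50.2  y 1.0  z 181.8 F x 1.3 y -1.2 z 6.6 tq [0.38 0.57 0.12] [179.9  -0.  126.1] t 23.18
adv mm 50.2  y 1.0  z 181.8 F x 1.1 y -0.6 z 8.0 tq [0.29 0.63 0.13] [179.9  -0.  126.1] t 23.43
```

```bash
python3 -m pendant '[{"tx":0,"ty":0,"tz":0.003,"spin":0,"claw":1},{"tx":0,"ty":0,"tz":0,"spin":0,"claw":1},{"tx":0,"ty":0,"tz":0,"spin":0,"claw":1}]'>/dev/null; python3 st.py;  python3 -m pendant '[{"tx":0,"ty":0,"tz":0,"spin":0,"claw":1},{"tx":0,"ty":0,"tz":0,"spin":0,"claw":1},{"tx":0,"ty":0,"tz":0,"spin":0,"claw":1}]'>/dev/null; python3 st.py; python3 -m pendant '[{"tx":0,"ty":0,"tz":0,"spin":0,"claw":1},{"tx":0,"ty":0,"tz":0,"spin":0,"claw":1},{"tx":0,"ty":0,"tz":0,"spin":0,"claw":1}]'>/dev/null; python3 st.py
```

```text
adv mm 50.1  y 1.0  z 181.7 F x 1.4 y -0.4 z 8.4 tq [0.31 0.6  0.13] [179.9  -0.  126.1] t 23.8
adv mm 50.1  y 1.0  z 181.7 F x 1.4 y -1.1 z 8.4 tq [0.29 0.63 0.14] [179.9  -0.  126.1] t 24.18
adv mm 50.1  y 1.0  z 181.7 F x 0.5 y -0.9 z 7.8 tq [0.32 0.64 0.15] [179.9  -0.  126.1] t 24.55
```

```bash
python3 -m pendant '[{"tx":0,"ty":0,"tz":-0.012,"spin":0,"claw":1},{"tx":0,"ty":0,"tz":-0.012,"spin":0,"claw":1},{"tx":0,"ty":0,"tz":-0.006,"spin":0,"claw":1},{"tx":0,"ty":0,"tz":0,"spin":0,"claw":1},{"tx":0,"ty":0,"tz":0,"spin":0,"claw":1}]'>/dev/null; python3 st.py; python3 -m pendant '[{"tx":0,"ty":0,"tz":0,"spin":0,"claw":1},{"tx":0,"ty":0,"tz":0,"spin":0,"claw":1}]' 6 ; python3 st.py
```

```text
adv mm 50.2  y 0.7  z 182.0 F x 1.3 y -0.6 z 3.9 tq [0.5  0.31 0.05] [180.   -0.  126.1] t 25.18
time_s: 25.42
tool_pos: [0.5589, 0.2288, 0.1816]
tool_rot: [-180.0, 0.0, 126.1]
force: [0.7, 0.3, 1.8]
grip_width: 0.0159
grasp_force: 6.0
adv mm 49.6  y 0.4  z 181.6 F x -0.2 y 0.8 z 1.8 tq [ 0.12 -0.15 -0.03] [-180.     0.   126.1] t 25.43
```

```bash
python3 -m pendant '[{"tx":0,"ty":0,"tz":-0.01,"spin":0,"claw":1},{"tx":0,"ty":0,"tz":0,"spin":0,"claw":1},{"tx":0,"ty":0,"tz":0,"spin":0,"claw":0.7},{"tx":0,"ty":0,"tz":0,"spin":0,"claw":0.5},{"tx":0,"ty":0,"tz":0,"spin":0,"claw":0.4},{"tx":0,"ty":0,"tz":0,"spin":0,"claw":0.4},{"tx":0,"ty":0,"tz":0,"spin":0,"claw":0.4},{"tx":0,"ty":0,"tz":0,"spin":0,"claw":0.4}]' 3; python3 - <<'E'
from h import *
import pickle
w=cams.read_camera('wrist')[...,::-1];cv2.imwrite('pics/w5.png',w)
g=cv2.cvtColor(w,cv2.COLOR_BGR2GRAY)
for x in(240,280,300,340,360,400): 
    d=np.diff(g[95:200,x].astype(int)); i=np.argsort(-abs(d))[:4]; print(x,[(95+k,d[k]) for k in sorted(i)])
for x in (150,): pass
for y in(143,147):
    r=g[y].astype(int);d=np.diff(r);i=np.argsort(-abs(d))[:6];print(y,[(k,d[k]) for k in sorted(i)])
ci=cams.camera_info('wrist');p=env.get_obs()['tool_pos'];X,Y=axes(126.1);gp=p+.001*X+.034*np.array([0,0,1])
print('pred corners if in grip',proj('wrist',[gp+.06*X+s*.045*Y+.025*np.array([0,0,1]) for s in(-1,1)]))
E
```

```text
time_s: 26.42
tool_pos: [0.5587, 0.2294, 0.1825]
tool_rot: [180.0, 0.0, 126.1]
force: [0.2, -0.2, 0.6]
grip_width: 0.0517
grasp_force: 0.0
240 [(np.int64(138), np.int64(-45)), (np.int64(142), np.int64(42)), (np.int64(143), np.int64(66)), (np.int64(154), np.int64(-60))]
280 [(np.int64(138), np.int64(-44)), (np.int64(142), np.int64(45)), (np.int64(143), np.int64(54)), (np.int64(154), np.int64(-55))]
300 [(np.int64(138), np.int64(-44)), (np.int64(142), np.int64(46)), (np.int64(143), np.int64(52)), (np.int64(154), np.int64(-56))]
340 [(np.int64(138), np.int64(-42)), (np.int64(142), np.int64(48)), (np.int64(143), np.int64(51)), (np.int64(154), np.int64(-56))]
360 [(np.int64(138), np.int64(-45)), (np.int64(142), np.int64(48)), (np.int64(143), np.int64(57)), (np.int64(154), np.int64(-56))]
400 [(np.int64(138), np.int64(-46)), (np.int64(142), np.int64(43)), (np.int64(143), np.int64(68)), (np.int64(154), np.int64(-63))]
143 [(np.int64(0), np.int64(-9)), (np.int64(166), np.int64(9)), (np.int64(174), np.int64(-11)), (np.int64(198), np.int64(11)), (np.int64(199), np.int64(23)), (np.int64(577), np.int64(8))]
147 [(np.int64(173), np.int64(-21)), (np.int64(198), np.int64(25)), (np.int64(199), np.int64(59)), (np.int64(200), np.int64(31)), (np.int64(437), np.int64(-35)), (np.int64(438), np.int64(-26))]
pred corners if in grip [[200.92349629 141.58651705]
 [437.62806408 141.49133895]]
```

```bash
python3 -m pendant '[{"tx":0,"ty":0,"tz":-0.1,"spin":0,"claw":0.4},{"tx":0,"ty":0,"tz":-0.3,"spin":0,"claw":0.4},{"tx":0,"ty":0,"tz":-0.6,"spin":0,"claw":0.4},{"tx":0,"ty":0,"tz":-0.8,"spin":0,"claw":0.4},{"tx":0,"ty":0,"tz":-0.6,"spin":0,"claw":0.4},{"tx":0,"ty":0,"tz":-0.2,"spin":0,"claw":0.4},{"tx":0,"ty":0,"tz":0,"spin":0,"claw":0.4},{"tx":0,"ty":0,"tz":0,"spin":0,"claw":0.4}]'; python3 - <<'E'
from h import *
w=cams.read_camera('wrist')[...,::-1];cv2.imwrite('pics/w6.png',w)
s=cams.read_camera('side')[...,::-1];cv2.imwrite('pics/s6.png',s)
ci=cams.camera_info('wrist');X,Y=axes(126.1);sc=np.array([.5190,.2805,.205]);sc=np.array([.58780,.18855,.205])+.1126*X+.001*Y
seat=sc;Z=np.array([0,0,1])
P=[seat+s*.045*Y+.0375*Z for s in(-1,1)]+[seat-.025*X+s*.045*Y+.0375*Z for s in(-1,1)]
q=proj('wrist',P);print(q)
g=cv2.cvtColor(w,cv2.COLOR_BGR2GRAY).astype(int)
for x in(290,310,350):
    d=np.diff(g[60:200,x]);i=np.argsort(-abs(d))[:6];print(x,[(60+int(k),int(d[k])) for k in sorted(i)])
y=int(q[2:,1].mean()+q[:2,1].mean())//2
for yy in(y-3,y+3):
  d=np.diff(g[yy]);i=np.argsort(-abs(d))[:6];print(yy,[(int(k),int(d[k])) for k in sorted(i)])
E
```

```text
time_s: 27.48
tool_pos: [0.5581, 0.2292, 0.311]
tool_rot: [-179.9, -0.0, 126.1]
force: [-0.7, -0.2, -0.4]
grip_width: 0.0521
grasp_force: 0.0
[[262.53336939 124.57712341]
 [379.12663477 124.56065245]
 [263.93539959 156.81807523]
 [377.67064787 156.8234069 ]]
290 [(98, 40), (124, -50), (126, 46), (127, 57), (132, -45), (133, -48)]
310 [(98, 44), (124, -49), (126, 48), (127, 52), (132, -45), (133, -48)]
350 [(124, -48), (125, -34), (126, 45), (127, 57), (132, -47), (133, -47)]
137 [(98, 27), (213, -28), (214, -26), (377, 37), (391, -29), (392, -27)]
143 [(213, -23), (214, -29), (376, 41), (377, 30), (391, -24), (392, -27)]
```

```bash
python3 -m pendant '[{"tx":0,"ty":0,"tz":0,"spin":0,"claw":0.4},{"tx":0,"ty":0,"tz":0,"spin":0,"claw":0.4},{"tx":0,"ty":0,"tz":0,"spin":0,"claw":0.4},{"tx":0,"ty":0,"tz":0,"spin":0,"claw":0.4}]' && python3 -c "
from cell import env
print(env.sign_off())"
```

```text
time_s: 28.08
tool_pos: [0.5587, 0.2294, 0.3125]
tool_rot: [180.0, 0.0, 126.1]
force: [-0.8, 0.1, 0.2]
grip_width: 0.0522
grasp_force: 0.0
the job is handed in; nothing more can be done
None
```

The lamp is hanging released on the screw, after I held it lightly and then tugged it down at about 10.5 N for just over a second (screw load estimated from the wrist force); I handed the job in at 28 s, but the sign-off gave no verdict.

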